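# Put the travel toothbrush away and lock the holder's twist cap

### The arm

A 6-joint arm with a two-finger parallel gripper is mounted at the origin on the work surface. World frame = base frame: x ahead of the robot, y to its left, z up, the work surface at z = 0. Lengths are in m, angles in rad, forces in N, time in s.
With the tool pointing down it reaches from about 0.275 to 0.975 m from the base axis. Payload 8.4 kg.
Tool frame: the origin (TCP) lies midway between the tips of the shut fingers; the grasp point (between the pads) lies 19 mm behind it (hold_point_z is the distance from the TCP to the grasp point, in m); z points along the fingers, y is the line along which they close (so a half turn about z gives the same grasp; the last joint's range is limited). The gripper opens to 92 mm and grips with 3 to 60 N. Pads are 20 mm wide; open, the fingers measure 128 mm over their backs; the gripper's body (75 mm by 189 mm) begins 69 mm behind the grasp point.
Start: joints at [1.307, 0.353, 1.633, -0, 1.155, -0.002], TCP at [0.162, 0.604, 0.215] pointing down, gripper open.
Joint ranges: [-2.63, 2.63], [-0.92, 2.1], [0.06, 2.66], [-1.3, 4.44], [0, 2.69], [-3.02, 3.02]. Speed limits (rad/s): [2.22, 2.22, 2.79, 3.14, 3.14, 3.14].

### API

Orientations are given as [roll, pitch, yaw] about the fixed x, y, z axes, in that order (R = Rz(yaw) Ry(pitch) Rx(roll)).
In Python, from cell import get_state, grab_frame, camera_info, hand_in, find_in, cut_out, pinpoint, hold_point_z gives the robot as it stands. The module is installed in compiled form; this text tells all that it offers.
- The arm moves only by the tool apply_moves, never from a script. Its argument "motion" is a list of rows, each a list of 7 numbers: the shift along the tool's x, y, z in mm, then the turn, a rotation vector about the tool's x, y, z in degrees, then the opening, from 0 (shut) to 1 (fully open). A call has exactly 5 rows; each row shifts and turns the commanded pose from where the row before left it, along the tool's axes as they then stand; what a row does not reach is not made up. A row lasts 1/10 s, in which the tool goes at most 50 mm and 8.59 degrees, less where a joint would pass 70% of its speed; a pose out of reach is approached as far as the arm can. A call with a gripper value outside its range is refused whole. The fingers move at their own pace and stop on an object; the grip force is fixed at half the most. Time passes only in rows, so rows that do not move let the fingers close, or fill a call up. It gives the time, the measured TCP pose, the force, the opening and the grip force at its end, in the units of the state.
- get_state(): the state, without advancing time (a new reading comes with each control period).
- grab_frame(name): name is "side" or "top"; returns (picture, depth): 384x512x3 uint8, red, green, blue; 384x512 float32, m along the optical axis (not along the pixel's ray), 0 where there is no reading.
- camera_info(name): a dict with "K" (3x3 intrinsics, pixels), "world_to_cam" (4x4, takes a point from world to camera coordinates). Camera axes: x right, y down, z forward; pixel columns grow to the right and rows downward; lengths in m; the calibration is good to about 2 mm. A picture is of the moment at which its call begins. camera_info takes no time and is no camera call.
- hand_in(): hands the job in; it is judged then, once.
Trained networks look in the newest picture that a camera, given by its name, has taken for a name from the list of things; names that differ only in an ending like _2 or _b are one class to them, and where a whole thing is asked for, a point or a joint stands for the part that bears it (a point fixed in the world has none). Each returns a list of dicts, best first, with "conf" (0 to 1); they miss things now and then, are a little off and sometimes report something else, mostly with a low value. They report only what shows in the picture. A call takes as long as a camera call. They do not tell look-alikes from the thing itself.
- find_in(camera, thing): "box" ([left, top, width, height] in pixels, round what is visible of it).
- cut_out(camera, thing): "mask" (384x512 bool, what is visible of it) and "box" ([left, top, width, height] in pixels, round what is visible of it).
- pinpoint(camera, thing): "xy" ([column, row] in pixels: a listed point, or the origin of a listed thing).
The state is a dict: "time_s": time; "joints": joint angles; "qvel": joint speeds; "joint_efforts": joint torques, N m; "eef_pos": TCP position; "orientation": TCP orientation; "ft_force": force on the tool from outside, world axes, zero at the start; "torque": the same for the moment, N m; "finger_gap": finger opening in m; "gripper_force": force on a finger pad.
Only numpy, scipy, OpenCV 4.12 (cv2) and the standard library are available. Lean on these libraries where they do the work, as an engineer would, in place of code of your own. Each camera call takes 0.05 s, during which the arm holds its last target. There are 200 camera calls.

### The job

Put the white toothbrush from the slanting stone rest head first into the holder on the bamboo caddy. Then close the holder with the twist cap from the stone dish: press it on while turning it until its lugs drop through the collar and the cap lies flat on the rim, then turn it clockwise to the stop, so that it is locked with its grip bar in line with the ribs on the holder. Let go, and leave the other things where they stand.

Things in the scene. Friction and masses are not known exactly. Their poses are not given: they have to be found in the camera images.
- holder: White upright toothbrush holder, a tube 62 mm outer, 54 mm inner diameter, 144 mm deep to its flat floor, fixed in the caddy. Origin: centre of its rim, at the top; z up. Its x axis (either way) runs through two ribs outside below the rim: the LOCKED direction of the cap's grip bar. Stops inside end the cap's clockwise turn there (friction is light; no springs).
- collar (a point): Centre of the mouth (same point and axes as holder). A fixed grey collar 6 mm thick, flush with the rim, has a 34 mm round opening with two opposite notches 18 mm wide out to the tube wall. The notch line stands 43 to 63 deg anticlockwise (from above) of the holder's x axis; the exact angle varies and is not reported: see it from above, or feel for it with the cap, pressing lightly and turning.
- caddy: Three-tier bamboo caddy, 200 (x) x 300 (y) mm, fixed. Origin: centre of its underside on the counter. Deck top 150 mm up, 40 mm below the holder's rim; corner posts 165 mm high. The holder passes through its middle.
- cap_grip (a point): Centre of the grip bar (56 long on x, 16 wide on y, 36 mm high) on top of the white twist cap; z up. Loose, 60 g, standing upright on the stone dish. 26 mm above the underside of the cap's disc (62 mm diameter, 8 thick). On the holder: 41 mm above the rim while the lugs ride on the collar, 26 mm once dropped in (disc on rim). Then it turns clockwise to the stops: locked.
- cap: The same cap; origin at the centre of its disc's underside, axes as cap_grip. Below the disc: a round stem 29 mm in diameter, tapered at its end, down to 22 mm, and two opposite lugs in line with the bar (x), 11 mm wide, reaching 23 mm from the axis, undersides 15 mm below the disc. They drop through the notches when in line within about 6 deg, and turn freely below the collar.
- dish: Round grey stone dish, 116 mm diameter, 14 mm high, flat top, fixed; the cap stands on it. Origin: centre of its underside.
- brush_mid (a point): Middle of the white travel toothbrush, 120 mm long, 30 g, loose, leaning 28 deg from vertical in the rest. z along the brush to the handle's butt (60 mm away, up); the head is at the -z end. The handle, from 60 mm above to 18 mm below this point, is 18 mm wide along y, 14 mm thick along x. Grip it across y near the butt, tool along its z; draw it out along its own axis.
- brush: The same toothbrush, same point and axes as brush_mid.
- rest: Fixed grey stone rest with foot 110 x 70 x 12 mm; origin: centre of its underside. The brush lies with its -x face on a slanting bed only 12 mm wide (narrower than the handle) that ends 30 mm above the brush's middle; side cheeks hold its lowest 34 mm. Its upper y sides are free. The butt leans to the rest's -x.
- perfume: Bystander: square amber glass perfume bottle with a black stopper, 30 x 46 x 87 mm, on the caddy deck. Origin: centre of its underside.
- roller: Bystander: aluminium hair roller standing on end, 34 mm diameter, 63 mm tall, on the caddy deck. Origin: centre of its underside.
- face_brush: Bystander: grey silicone face brush, a flat rounded pad 75 x 50 x 27 mm lying on the counter. Origin: centre of its underside.
- lotion: Bystander: white lotion bottle, 52 mm diameter, 140 mm tall, on the counter. Origin: centre of its underside.
- mug: Bystander: white mug with a handle, 76 mm diameter, 85 mm tall, on the counter. Origin: centre of its underside.
- cream_jar: Bystander: squat glass cream jar with a white lid, 64 mm diameter, 50 mm tall, on the counter. Origin: centre of its underside.
There are look-alikes about, which are no part of the job. What is meant by the brush is not black, and is the smaller of those in its own colour.

How it is judged:
By the outcome, as a careful person would: the job done as asked, in the order asked, and still so for the second after the job is handed in, with the robot touching nothing.
It also fails if it takes over 67 s, if anything falls off the work surface, if the arm or the gripper's body presses on something with over 40 N, if the wrist force passes 120 N, or if a joint passes its speed limit or range.

## Working session

There is one attempt and no reset: what is moved stays moved. The work goes in short steps, Python scripts to look and compute and a tool call to move; the robot and the scene stay as the last step left them, time stands still between calls to the robot, and variables do not carry over. Pictures are saved under pics/ and viewed, at most 10 in all, crops included, and the job is handed in when it is done.

Besides the shell and the picture viewer there is one more tool, called after ">>>" as name(argument=value, ...) on one line, values as JSON. apply_moves: Moves the arm, as the interface text tells. Its arguments: {"type":"object","properties":{"motion":{"type":"array"}},"required":["motion"]}

```bash
mkdir -p pics
cat > h.py <<'E'
import numpy as np, cv2
from cell import *
from scipy.spatial.transform import Rotation as R
def cloud(name,d):
    c=camera_info(name);K=np.array(c["K"]);T=np.linalg.inv(np.array(c["world_to_cam"]))
    v,u=np.mgrid[:384,:512]
    P=np.stack([(u-K[0,2])/K[0,0]*d,(v-K[1,2])/K[1,1]*d,d],-1)
    return P@T[:3,:3].T+T[:3,3]
def save(n,img): cv2.imwrite('pics/'+n,cv2.cvtColor(img,cv2.COLOR_RGB2BGR))
E
python3 - <<'E'
from h import *
print(hold_point_z, get_state())
out=[]
for n in("top","side"):
    p,d=grab_frame(n);np.savez(n+'0.npz',p=p,d=d);W=cloud(n,d);out.append(p)
    for t in("holder","collar","cap_grip","dish","brush_mid","rest","caddy"):
        for r in pinpoint(n,t)[:3]:
            x,y=np.round(r["xy"]).astype(int)
            print(n,t,round(r["conf"],2),x,y,W[np.clip(y,0,383),np.clip(x,0,511)].round(3))
    save(n+'0.png',cv2.resize(p,(800,600)))
E
```

```text
0.0187 {'time_s': 0.0, 'joints': array([ 1.30662342e+00,  3.53632886e-01,  1.63414064e+00, -7.49434075e-06,
        1.15518320e+00, -2.37194510e-03]), 'qvel': array([-0.00039909, -0.00094032,  0.0014331 , -0.00141481, -0.00156363,
       -0.00034645]), 'joint_efforts': array([-8.98191047e-04, -5.93831277e+01, -3.34222627e+01,  6.95798406e-02,
        2.30601383e-02, -8.14184841e-05]), 'eef_pos': array([0.16161875, 0.60322837, 0.21387044]), 'orientation': array([-3.14022857e+00,  3.61668156e-06,  2.87979472e+00]), 'ft_force': array([ 0.53324257, -0.11741165, -0.5504028 ]), 'torque': array([-0.00975332,  0.0336817 , -0.05487268]), 'gripper_force': 0.0, 'finger_gap': 0.0917905423265965}
top holder 0.71 271 183 [0.596 0.006 0.05 ]
top collar 0.7 273 187 [0.585 0.    0.044]
top cap_grip 0.21 232 199 [0.532 0.117 0.236]
top dish 0.91 361 206 [ 0.522 -0.272  0.045]
top brush_mid 0.62 145 236 [0.439 0.4   0.027]
top brush_mid 0.61 175 186 [0.584 0.292 0.112]
top brush_mid 0.58 140 161 [0.676 0.421 0.019]
top rest 0.59 185 189 [0.585 0.278 0.015]
top caddy 0.79 266 194 [0.548 0.026 0.194]
side holder 0.6 252 147 [ 0.587 -0.009  0.163]
side collar 0.85 253 145 [ 0.581 -0.003  0.178]
side cap_grip 0.7 311 116 [ 0.536 -0.264  0.075]
side cap_grip 0.62 315 262 [0.341 0.14  0.043]
side dish 0.56 310 132 [ 0.531 -0.26   0.016]
side brush_mid 0.95 126 305 [0.672 0.425 0.014]
side brush_mid 0.71 220 350 [0.434 0.41  0.023]
side brush_mid 0.56 179 261 [0.597 0.306 0.091]
side rest 0.95 188 278 [0.583 0.307 0.024]
side rest 0.5 253 151 [ 0.585 -0.01   0.148]
side caddy 0.35 182 260 [0.586 0.307 0.107]
side caddy 0.22 244 106 [ 0.744 -0.24   0.044]
```

View pics/top0.png

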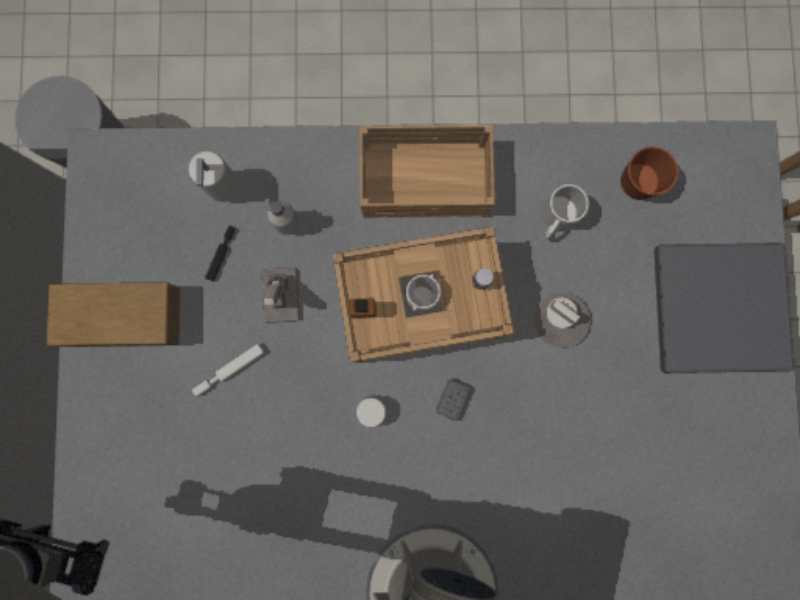

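View pics/side0.png

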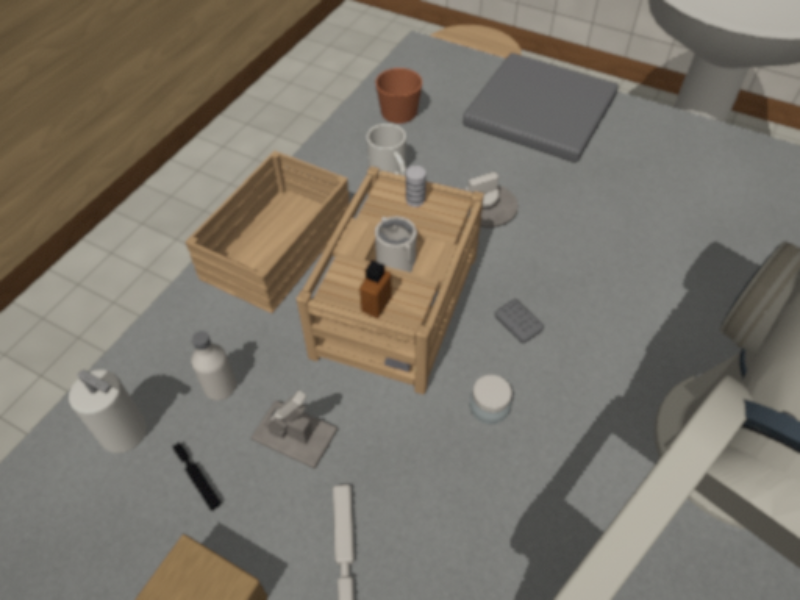

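Both pictures show these brushes (top camera pixels, 512 wide): a black one at (141,162), a large white one lying flat at (145,236), and a small white one leaning in the stone rest at (176,186). The last fits: it is white, the smaller of the two whites, and on the rest. The holder is at (271,186) and the cap on the dish at (361,201). I'll confirm in an enlarged crop and measure.

Run:
```python
from h import *
t=np.load('top0.npz');s=np.load('side0.npz')
Wt=cloud('top',t['d']);Ws=cloud('side',s['d'])
def c(p,x,y,w,h): return cv2.resize(p[y:y+h,x:x+w],(400,300),interpolation=cv2.INTER_CUBIC)
save('crop.png',np.vstack([np.hstack([c(t['p'],160,165,40,30+12),c(s['p'],150,240,80,60)]),np.hstack([c(t['p'],251,171,40,30),c(t['p'],341,186,40,30)])]))
# brush points near rest, higher than cheeks
for n,W in(('top',Wt),('side',Ws)):
    m=(np.abs(W[...,0]-.59)<.1)&(np.abs(W[...,1]-.29)<.08)&(W[...,2]>.02)&(W[...,2]<.16)
    P=W[m];
    for z in np.arange(.02,.16,.01):
        q=P[(P[:,2]>=z)&(P[:,2]<z+.01)]
        if len(q):print(n,round(z,2),len(q),q.mean(0).round(3),q.min(0).round(3)[:2],q.max(0).round(3)[:2])
    # holder rim
    m=(np.hypot(W[...,0]-.588,W[...,1]-.0)<.05)&(W[...,2]>.175)&(W[...,2]<.21)
    q=W[m];print(n,'rim',len(q),q.mean(0).round(4),q.min(0).round(3),q.max(0).round(3))
    m=(np.hypot(W[...,0]-.53,W[...,1]+.265)<.06)&(W[...,2]>.05)
    q=W[m]
    if len(q)>3:
        z=q[:,2];b=q[z>z.max()-.012];print('cap n',len(q),len(b),'zmax',z.max(),'mid',b.mean(0).round(4))
        cc,sz,a=cv2.minAreaRect((b[:,:2]*1000).astype(np.float32));print(cc,sz,a)
        b2=q[(z>.025)];print(b2.mean(0),b2.min(0),b2.max(0))
# rest foot, caddy deck outline rect
for nm,(x,y),r,lo,hi in(('foot',(.585,.28),.085,.007,.018),('caddy',(.585,0),.2,.158,.172)):
    W=Wt;m=(np.hypot(W[...,0]-x,W[...,1]-y)<r)&(W[...,2]>lo)&(W[...,2]<hi)
    print(nm,m.sum(),cv2.minAreaRect((W[m][:,:2]*1000).astype(np.float32)))
```

```text
top 0.02 18 [0.591 0.29  0.026] [0.562 0.282] [0.628 0.312]
top 0.03 36 [0.609 0.297 0.035] [0.562 0.284] [0.628 0.316]
top 0.04 28 [0.602 0.292 0.045] [0.566 0.282] [0.62  0.314]
top 0.05 49 [0.587 0.294 0.055] [0.562 0.283] [0.616 0.315]
top 0.06 26 [0.601 0.296 0.063] [0.565 0.282] [0.611 0.314]
top 0.07 4 [0.596 0.293 0.075] [0.591 0.29 ] [0.6   0.304]
top 0.08 11 [0.593 0.296 0.085] [0.574 0.29 ] [0.6   0.306]
top 0.09 15 [0.585 0.294 0.095] [0.564 0.289] [0.595 0.305]
top 0.1 10 [0.583 0.296 0.106] [0.56 0.29] [0.588 0.306]
top 0.11 10 [0.58  0.295 0.115] [0.571 0.288] [0.584 0.304]
top 0.12 10 [0.576 0.296 0.125] [0.573 0.289] [0.579 0.305]
top 0.13 27 [0.564 0.296 0.136] [0.557 0.287] [0.573 0.305]
top 0.14 10 [0.564 0.295 0.142] [0.56  0.289] [0.569 0.304]
top rim 215 [0.572  0.0119 0.1893] [ 0.54  -0.016  0.175] [0.601 0.042 0.197]
cap n 137 93 zmax 0.08718272851927478 mid [ 0.5414 -0.2666  0.0801]
(541.12548828125, -266.5130615234375) (55.876869201660156, 16.571002960205078) 53.30551528930664
[ 0.54071042 -0.26476746  0.0746134 ] [ 0.51972742 -0.29162404  0.05019179] [ 0.5
[... 709 characters left out ...]
0.13 40 [0.564 0.3   0.137] [0.558 0.289] [0.576 0.307]
side 0.14 24 [0.566 0.299 0.142] [0.561 0.29 ] [0.569 0.307]
side rim 351 [0.5736 0.0167 0.1883] [ 0.542 -0.018  0.175] [0.604 0.047 0.195]
cap n 186 100 zmax 0.08600302560443984 mid [ 0.5428 -0.264   0.0794]
(543.9533081054688, -265.84674072265625) (54.523826599121094, 21.04030418395996) 52.798133850097656
[ 0.54140183 -0.26338052  0.07209983] [ 0.52190074 -0.28837436  0.05098039] [ 0.5656516  -0.24069419  0.08600303]
foot 462 ((575.5183715820312, 285.69287109375), (137.6370086669922, 121.29574584960938), 0.015009387396275997)
caddy 942 ((570.5592651367188, 13.594528198242188), (200.3620147705078, 299.1875305175781), 9.119418144226074)
```

View pics/crop.png

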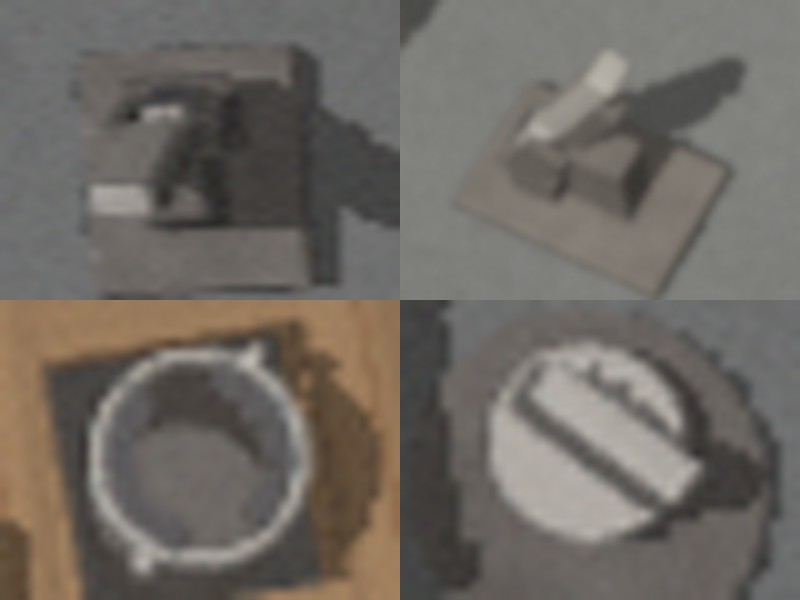

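The crop confirms the small white brush leaning in the rest (top-left tile, butt at (120,200); the lean is toward world -x). The ribs show at (255,352) and (143,562) in the holder tile, so the locked direction is about -28°. The cap bar is at about 53°. Next I'll rectify the rim to get the notches, and plan the first move.

```bash
cat >> h.py <<'E'
def plan(wps, grip, cur=None, lin=42., ang=7.5):
    """wps: list of (pos_m, 3x3 R); prints rows (tool-frame, rounded), padded to 5."""
    s=get_state()
    p,Rm=cur if cur else (np.array(s["eef_pos"])*1000,R.from_euler('xyz',s["orientation"]).as_matrix())
    rows=[]
    for P,Rt in wps:
        P=np.array(P)*1000.
        rv=R.from_matrix(Rm.T@Rt).as_rotvec(degrees=True)
        n=max(1,int(np.ceil(max(np.linalg.norm(P-p)/lin,np.linalg.norm(rv)/ang))))
        for k in range(n):
            d=np.round(Rm.T@((P-p)/(n-k)),1)
            w=np.round(R.from_matrix(Rm.T@Rt).as_rotvec(degrees=True)/(n-k),1)
            p=p+Rm@d; Rm=Rm@R.from_rotvec(w,degrees=True).as_matrix()
            rows.append(list(map(float,d))+list(map(float,w))+[grip])
    while len(rows)%5: rows.append([0,0,0,0,0,0,grip])
    for i in range(0,len(rows),5): print(str(rows[i:i+5]).replace('.0,',',').replace('-0,','0,'))
def down(deg):
    """tool down, tool y along world direction deg"""
    a=np.radians(deg);y=np.array([np.cos(a),np.sin(a),0]);z=np.array([0,0,-1.])
    return np.stack([np.cross(y,z),y,z],1)
b=np.radians(28);bz=np.array([-np.sin(b),0,np.cos(b)]);Y=np.array([0,1.,0])
RB=np.stack([np.cross(Y,-bz),Y,-bz],1)
MID=np.array([.591,.297,.085])
E
python3 - <<'E'
from h import *
c0=np.array([.5715,.0138])
g=np.linspace(-.045,.045,300)
X,Yy=np.meshgrid(g[::-1],g[::-1],indexing='ij') # up=+x,left=+y
out=[]
for n in('top','side'):
    im=np.load(n+'0.npz');ci=camera_info(n);T=np.array(ci['world_to_cam']);K=np.array(ci['K'])
    P=np.stack([c0[0]+X,c0[1]+Yy,np.full_like(X,.19)],-1)@T[:3,:3].T+T[:3,3]
    q=P@K.T;q=(q[...,:2]/q[...,2:]).astype(np.float32)
    w=cv2.remap(im['p'],q[...,0],q[...,1],cv2.INTER_CUBIC)
    w=cv2.convertScaleAbs(w,alpha=1.4)
    out.append(cv2.resize(w,(400,400)))
    dd=cv2.remap(im['d'],q[...,0],q[...,1],cv2.INTER_NEAREST)
    deep=dd-P[...,2]
    r=np.hypot(X,Yy);a=np.degrees(np.arctan2(Yy,X))%180
    print(n,[(int(k),round(float(np.mean(deep[(r>.019)&(r<.024)&(np.abs((a-k+90)%180-90)<6)]>.01)),2)) for k in range(0,180,10)])
save('rim.png',np.hstack(out))
plan([(MID+.031*bz+.09*bz,RB)],1)
E
```

```text
top [(0, 0.96), (10, 0.97), (20, 0.99), (30, 0.95), (40, 0.29), (50, 0.02), (60, 0.0), (70, 0.0), (80, 0.0), (90, 0.0), (100, 0.0), (110, 0.0), (120, 0.0), (130, 0.0), (140, 0.0), (150, 0.0), (160, 0.0), (170, 0.32)]
side [(0, 0.64), (10, 0.99), (20, 1.0), (30, 0.71), (40, 0.04), (50, 0.0), (60, 0.0), (70, 0.0), (80, 0.0), (90, 0.0), (100, 0.0), (110, 0.0), (120, 0.0), (130, 0.0), (140, 0.0), (150, 0.0), (160, 0.0), (170, 0.07)]
[[-36.6, -16.7, 1.9, -0.3, -2.3, -1.2, 1], [-36.1, -17.4, 3.3, -0.3, -2.3, -1.2, 1], [-35.6, -18.2, 4.6, -0.3, -2.3, -1.2, 1], [-35, -19, 5.9, -0.3, -2.3, -1.2, 1], [-34.3, -19.7, 7.2, -0.3, -2.3, -1.2, 1]]
[[-33.6, -20.5, 8.5, -0.3, -2.3, -1.2, 1], [-32.8, -21.2, 9.7, -0.3, -2.3, -1.2, 1], [-31.9, -22, 10.9, -0.3, -2.3, -1.3, 1], [-31, -22.7, 12, -0.3, -2.4, -1.2, 1], [-30, -23.4, 13.2, -0.3, -2.3, -1.3, 1]]
[[-28.8, -24.2, 14.3, -0.3, -2.4, -1.2, 1], [-27.7, -24.8, 15.3, -0.4, -2.3, -1.3, 1], [0, 0, 0, 0, 0, 0, 1], [0, 0, 0, 0, 0, 0, 1], [0, 0, 0, 0, 0, 0, 1]]
```

View pics/rim.png

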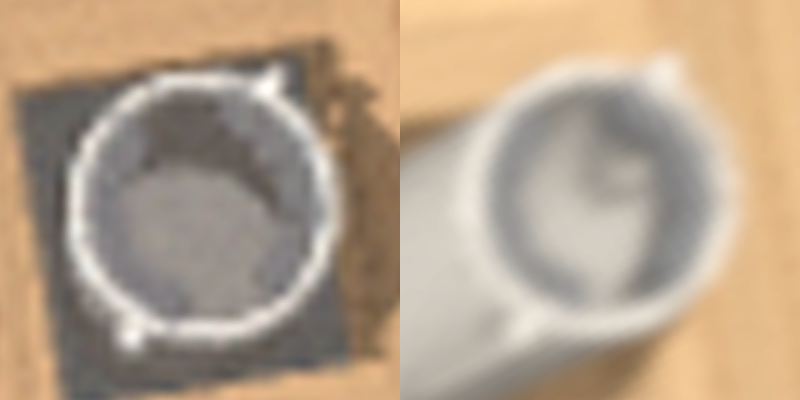

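The rectified rim shows ribs at (268,85) and (130,330), so the locked direction is about -29.5°. The notch line is at about +16° (dark at top (190,100) and bottom (215,310)), 45.5° anticlockwise, which is in the stated range. Moving to the brush.

>>> apply_moves(motion=[[-36.6, -16.7, 1.9, -0.3, -2.3, -1.2, 1], [-36.1, -17.4, 3.3, -0.3, -2.3, -1.2, 1], [-35.6, -18.2, 4.6, -0.3, -2.3, -1.2, 1], [-35, -19, 5.9, -0.3, -2.3, -1.2, 1], [-34.3, -19.7, 7.2, -0.3, -2.3, -1.2, 1]])

```text
time_s: 1.3
eef_pos: [0.318, 0.475, 0.2053]
orientation: [3.125, 0.203, 2.984]
ft_force: [0.8, 0.5, -0.6]
finger_gap: 0.092
gripper_force: 0.0
```

>>> apply_moves(motion=[[-33.6, -20.5, 8.5, -0.3, -2.3, -1.2, 1], [-32.8, -21.2, 9.7, -0.3, -2.3, -1.2, 1], [-31.9, -22, 10.9, -0.3, -2.3, -1.3, 1], [-31, -22.7, 12, -0.3, -2.4, -1.2, 1], [-30, -23.4, 13.2, -0.3, -2.3, -1.3, 1]])

```text
time_s: 1.8
eef_pos: [0.4732, 0.3472, 0.1959]
orientation: [3.133, 0.408, 3.095]
ft_force: [0.0, -0.9, 0.4]
finger_gap: 0.0917
gripper_force: 0.0
```

>>> apply_moves(motion=[[-28.8, -24.2, 14.3, -0.3, -2.4, -1.2, 1], [-27.7, -24.8, 15.3, -0.4, -2.3, -1.3, 1], [0, 0, 0, 0, 0, 0, 1], [0, 0, 0, 0, 0, 0, 1], [0, 0, 0, 0, 0, 0, 1]])

```text
time_s: 2.3
eef_pos: [0.5339, 0.2977, 0.1921]
orientation: [3.141, 0.488, 3.141]
ft_force: [-0.1, 0.7, -0.6]
finger_gap: 0.0919
gripper_force: 0.0
```

Run:
```python
from h import *
s=get_state();print(s['time_s'],s['eef_pos'],MID+.121*bz,(RB.T@R.from_euler('xyz',s['orientation']).as_matrix()).round(3))
p,d=grab_frame('side');W=cloud('side',d)
m=(np.abs(W[...,0]-.58)<.06)&(np.abs(W[...,1]-.297)<.03)&(W[...,2]>.07)&(W[...,2]<.15)
q=W[m];print(len(q),q[q[:,2]>.13].mean(0),q[:,2].max())
save('a.png',cv2.resize(p[190:340,100:300],(800,600)))
plan([(MID+.031*bz,RB)],1,lin=25)
```

```text
2.3 [0.53389079 0.29771088 0.19208671] [0.53419394 0.297      0.19183666] [[ 1.    -0.     0.001]
 [ 0.     1.     0.001]
 [-0.001 -0.001  1.   ]]<stdin>:5: RuntimeWarning: Mean of empty slice.
  ret = um.true_divide(
Traceback (most recent call last):
ValueError: zero-size array to reduction operation maximum which has no identity
```

The move tracked well. The gripper occludes the brush, so I'll go in along the tool axis and close.

>>> apply_moves(motion=[[0, -0.7, 25, 0, 0, 0, 1], [0, 0, 25, 0, 0, 0, 1], [0, 0, 20, 0, 0, 0, 1], [0, 0, 15, 0, 0, 0, 1], [0, 0, 5, 0, 0, 0, 1]])

```text
time_s: 2.85
eef_pos: [0.576, 0.2968, 0.111]
orientation: [-3.141, 0.487, -3.14]
ft_force: [-0.3, -0.3, 0.1]
finger_gap: 0.0918
gripper_force: 0.0
```

>>> apply_moves(motion=[[0, 0, 0, 0, 0, 0, 1], [0, 0, 0, 0, 0, 0, 0], [0, 0, 0, 0, 0, 0, 0], [0, 0, 0, 0, 0, 0, 0], [0, 0, 0, 0, 0, 0, 0]])

```text
time_s: 3.35
eef_pos: [0.5764, 0.2965, 0.113]
orientation: [3.141, 0.489, -3.141]
ft_force: [-0.2, -0.3, -0.4]
finger_gap: 0.0619
gripper_force: 0.0
```

>>> apply_moves(motion=[[0, 0, 0, 0, 0, 0, 0], [0, 0, 0, 0, 0, 0, 0], [0, 0, 0, 0, 0, 0, 0], [0, 0, 0, 0, 0, 0, 0], [0, 0, 0, 0, 0, 0, 0]])

```text
time_s: 3.85
eef_pos: [0.5763, 0.2964, 0.1123]
orientation: [3.141, 0.488, -3.141]
ft_force: [0.5, 0.8, 0.4]
finger_gap: 0.0222
gripper_force: 0.2
```

Gap is still closing toward 18 mm. I'll settle, then draw out along the axis.

>>> apply_moves(motion=[[0, 0, 0, 0, 0, 0, 0], [0, 0, 0, 0, 0, 0, 0], [0, 0, 0, 0, 0, 0, 0], [0, 0, -5, 0, 0, 0, 0], [0, 0, -10, 0, 0, 0, 0]])

```text
time_s: 4.35
eef_pos: [0.5692, 0.2962, 0.1256]
orientation: [-3.141, 0.487, -3.141]
ft_force: [2.2, -0.4, -0.7]
finger_gap: 0.0178
gripper_force: 29.9
```

>>> apply_moves(motion=[[0, 0, -20, 0, 0, 0, 0], [0, 0, -25, 0, 0, 0, 0], [0, 0, -30, 0, 0, 0, 0], [0, 0, -30, 0, 0, 0, 0], [0, 0, -30, 0, 0, 0, 0]])

```text
time_s: 4.85
eef_pos: [0.5046, 0.296, 0.2462]
orientation: [3.141, 0.487, -3.141]
ft_force: [0.8, -0.0, -0.8]
finger_gap: 0.0179
gripper_force: 29.9
```

>>> apply_moves(motion=[[0, 0, -30, 0, 0, 0, 0], [0, 0, -30, 0, 0, 0, 0], [0, 0, -20, 0, 0, 0, 0], [0, 0, 0, 0, 0, 0, 0], [0, 0, 0, 0, 0, 0, 0]])

```text
time_s: 5.35
eef_pos: [0.4681, 0.2962, 0.3155]
orientation: [3.141, 0.488, -3.141]
ft_force: [0.2, 0.7, -1.1]
finger_gap: 0.0178
gripper_force: 29.9
```

Run:
```python
from h import *
s=get_state();Rm=R.from_euler('xyz',s['orientation']).as_matrix();print(s['eef_pos'])
p,d=grab_frame('side');W=cloud('side',d)
L=(W-s['eef_pos'])@Rm  # tool frame
m=(np.abs(L[...,0])<.03)&(np.abs(L[...,1])<.03)&(L[...,2]>.0)&(L[...,2]<.13)&(d>0)
q=L[m]*1000
for z in range(0,130,10):
    k=q[(q[:,2]>=z)&(q[:,2]<z+10)]
    if len(k):print(z,len(k),k.mean(0).round(1),k.min(0).round(1),k.max(0).round(1))
save('a.png',cv2.resize(p[130:355,80:380],(800,600)))
r=np.array([.571,.0132])
# vertical, over holder, yaw via tool y = world Y
RV=down(90)
plan([(np.r_[.52,.15,.33],RV),(np.r_[r,.33],RV)],0)
```

```text
[0.46810222 0.29623805 0.31547923]
[[-13.2, -36.5, 2.7, 0, 7, 0, 0], [-13.5, -36.5, 1, 0, 7, 0, 0], [-13.5, -36.5, -0.6, 0, 7, 0, 0], [-13.3, -36.5, -2.2, 0, 6.9, 0, 0], [-12.7, -34.2, 0, 0, 0, 0, 0]]
[[-12.8, -34.2, 0, 0, 0, 0, 0], [-12.7, -34.2, 0, 0, 0, 0, 0], [-12.8, -34.2, 0, 0, 0, 0, 0], [0, 0, 0, 0, 0, 0, 0], [0, 0, 0, 0, 0, 0, 0]]
```

View pics/a.png

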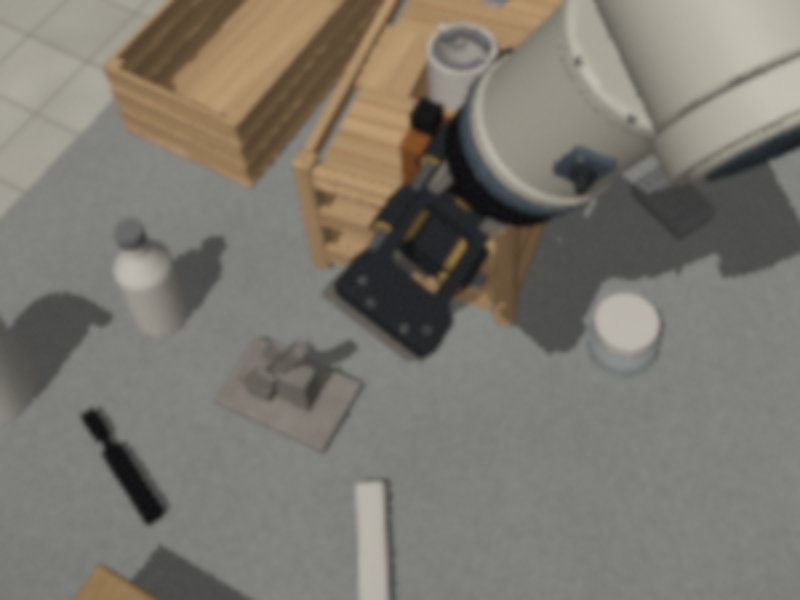

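The rest is empty at (285,360), and the brush is in the grip (17.8 mm, 30 N) hidden behind the gripper. I'll go over the holder higher, at z about 0.37, to clear the perfume.

>>> apply_moves(motion=[[-17.5, -36.5, -5.5, 0, 7, 0, 0], [-16, -36.5, -7.5, 0, 7, 0, 0], [-15, -36.5, -9.5, 0, 7, 0, 0], [-14, -36.5, -11, 0, 7, 0, 0], [-12.7, -34.2, -3, 0, 0, 0, 0]])

```text
time_s: 5.9
eef_pos: [0.5314, 0.1182, 0.368]
orientation: [-3.139, 0.011, 3.138]
ft_force: [1.6, 0.2, 0.0]
finger_gap: 0.018
gripper_force: 29.9
```

>>> apply_moves(motion=[[-12.8, -34.2, 0, 0, 0, 0, 0], [-12.7, -34.2, 0, 0, 0, 0, 0], [-12.8, -34.2, 0, 0, 0, 0, 0], [0, 0, 0, 0, 0, 0, 0], [0, 0, 0, 0, 0, 0, 0]])

```text
time_s: 6.4
eef_pos: [0.5667, 0.017, 0.3679]
orientation: [-3.139, 0.013, 3.137]
ft_force: [0.8, -0.5, -1.5]
finger_gap: 0.0177
gripper_force: 29.9
```

Run:
```python
from h import *
s=get_state();Rm=R.from_euler('xyz',s['orientation']).as_matrix();print(s['eef_pos'],s['finger_gap'])
for n in('side','top'):
    p,d=grab_frame(n);W=cloud(n,d)
    L=(W-s['eef_pos'])@Rm
    m=(np.abs(L[...,0])<.03)&(np.abs(L[...,1])<.03)&(L[...,2]>.0)&(L[...,2]<.12)&(d>0)
    q=L[m]*1000
    for z in range(0,120,15):
        k=q[(q[:,2]>=z)&(q[:,2]<z+15)]
        if len(k):print(n,z,len(k),k.mean(0).round(1),k.min(0).round(1),k.max(0).round(1))
    if n=='side':save('b.png',cv2.resize(p[30:180,160:360],(800,600)))
plan([(np.r_[.571,.0132,.37],down(90))],0)
```

```text
[0.56667289 0.01701132 0.36786633] 0.017741134535138377
side 0 36 [2.7 3.8 9.5] [-6.2 -6.   1.3] [ 6.5 10.2 14.9]
side 15 48 [ 1.7  5.2 22.6] [-6.  -6.7 15.2] [ 6.2 11.2 29.7]
side 30 46 [ 1.5  5.1 37.1] [-6.6 -8.2 30. ] [ 6.3 10.5 44.9]
side 45 15 [-0.1  3.3 55.4] [-4.1  0.1 50. ] [ 2.9  7.1 59.8]
side 60 50 [ 0.3  4.1 66. ] [-8.2 -6.2 60.2] [ 6.2  8.7 74.8]
side 75 31 [-0.1  5.  80.5] [-8.7 -4.4 75. ] [ 5.5  9.4 87.8]
[[-4.6, -5.2, -1.3, -0.2, 0.8, -0.1, 0], [0, 0, 0, 0, 0, 0, 0], [0, 0, 0, 0, 0, 0, 0], [0, 0, 0, 0, 0, 0, 0], [0, 0, 0, 0, 0, 0, 0]]
```

View pics/b.png

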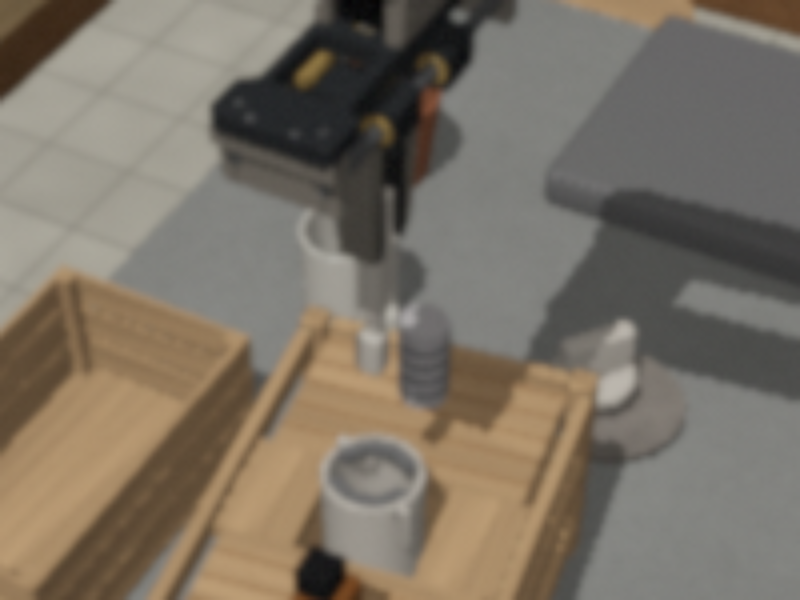

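The picture shows the brush hanging straight from the fingers, head at (370,350), with the mouth below at (372,470). The in-hand offset is about 0. I'll correct and lower into the holder.

>>> apply_moves(motion=[[-4.6, -4, -1, -0.2, 0.8, -0.1, 0], [0, 0, 10, 0, 0, 0, 0], [0, 0, 25, 0, 0, 0, 0], [0, 0, 25, 0, 0, 0, 0], [0, 0, 15, 0, 0, 0, 0]])

```text
time_s: 7.0
eef_pos: [0.5706, 0.0145, 0.2931]
orientation: [3.141, -0.0, -3.141]
ft_force: [0.6, -1.9, 0.7]
finger_gap: 0.0177
gripper_force: 29.9
```

>>> apply_moves(motion=[[0, 0, 15, 0, 0, 0, 0], [0, 0, 15, 0, 0, 0, 0], [0, 0, 15, 0, 0, 0, 0], [0, 0, 15, 0, 0, 0, 0], [0, 0, 10, 0, 0, 0, 0]])

```text
time_s: 7.5
eef_pos: [0.571, 0.0144, 0.224]
orientation: [3.141, 0.0, -3.141]
ft_force: [-0.4, 0.3, -1.0]
finger_gap: 0.0179
gripper_force: 29.9
```

>>> apply_moves(motion=[[0, 0, 10, 0, 0, 0, 0], [0, 0, 8, 0, 0, 0, 0], [0, 0, 5, 0, 0, 0, 0], [0, 0, 0, 0, 0, 0, 0], [0, 0, 0, 0, 0, 0, 0]])

```text
time_s: 8.0
eef_pos: [0.572, 0.014, 0.203]
orientation: [3.141, 0.002, 3.141]
ft_force: [0.2, 0.4, -0.2]
finger_gap: 0.0178
gripper_force: 29.9
```

>>> apply_moves(motion=[[1, -1, 5, 0, 0, 0, 0], [0, 0, 0, 0, 0, 0, 0], [0, 0, 0, 0, 0, 0, 0.4], [0, 0, 0, 0, 0, 0, 0.4], [0, 0, 0, 0, 0, 0, 0.4]])

```text
time_s: 8.5
eef_pos: [0.5709, 0.0129, 0.1979]
orientation: [3.141, 0.002, 3.141]
ft_force: [1.0, 0.8, -1.1]
finger_gap: 0.0366
gripper_force: 0.0
```

>>> apply_moves(motion=[[0, 0, 0, 0, 0, 0, 0.4], [0, 0, 0, 0, 0, 0, 0.4], [0, 0, 0, 0, 0, 0, 0.4], [0, 0, -10, 0, 0, 0, 0.4], [0, 0, -30, 0, 0, 0, 0.4]])

```text
time_s: 9.0
eef_pos: [0.569, 0.0129, 0.2363]
orientation: [3.141, -0.003, 3.141]
ft_force: [0.3, 0.4, -0.8]
finger_gap: 0.0368
gripper_force: 0.0
```

>>> apply_moves(motion=[[0, 0, -40, 0, 0, 0, 0.4], [0, 0, -40, 0, 0, 0, 0.4], [0, 0, -30, 0, 0, 0, 0.4], [0, 20, 0, 0, 0, 0, 0.4], [0, 0, 0, 0, 0, 0, 1]])

```text
time_s: 9.5
eef_pos: [0.5709, 0.0341, 0.3497]
orientation: [3.14, 0.005, -3.141]
ft_force: [-0.9, 0.0, -0.8]
finger_gap: 0.0427
gripper_force: 0.0
```

Run:
```python
from h import *
s=get_state();print(s['time_s'],s['eef_pos'],s['finger_gap'])
p,d=grab_frame('side');W=cloud('side',d)
m=(np.hypot(W[...,0]-.571,W[...,1]-.013)<.04)&(W[...,2]>.196)&(W[...,2]<.27);print('above rim',m.sum())
c=p[120:180,215:295];save('c.png',cv2.resize(c,(800,600),interpolation=cv2.INTER_CUBIC))
# cap grip: tool y across bar width (bar at 53.1 deg -> y at 143.1 or -36.9)
C=np.array([.5415,-.266]);
for a in(143,-37):
    print(a);plan([(np.r_[.556,-.1,.30],down(a)),(np.r_[C,.14],down(a))],1)
```

```text
9.5 [0.57089296 0.03413201 0.34970577] 0.042692152830324695
above rim 0
143
[[1.8, -16.7, 6.1, 0, 0, -6.6, 1], [3.7, -16.3, 6.1, 0, 0, -6.6, 1], [5.6, -15.8, 6, 0, 0, -6.6, 1], [7.4, -15.1, 6.1, 0, 0, -6.6, 1], [9.1, -14.1, 6, 0, 0, -6.6, 1]]
[[10.6, -13, 6.1, 0, 0, -6.6, 1], [12.1, -11.7, 6, -0.1, 0.1, -6.7, 1], [13.3, -10.1, 6.1, 0, 0, -6.6, 1], [23.6, -14.7, 26.6, 0, 0, 0, 1], [23.5, -14.8, 26.7, 0, 0, 0, 1]]
[[23.6, -14.7, 26.6, 0, 0, 0, 1], [23.5, -14.8, 26.7, 0, 0, 0, 1], [23.6, -14.7, 26.6, 0, 0, 0, 1], [23.5, -14.8, 26.7, 0, 0, 0, 1], [0, 0, 0, 0, 0, 0, 1]]
-37
[[0.9, -7.8, 2.9, 0, 0, 7.5, 1], [-0.2, -7.9, 2.8, 0, 0, 7.5, 1], [-1.2, -7.8, 2.9, 0, 0, 7.5, 1], [-2.2, -7.6, 2.8, 0, 0, 7.5, 1], [-3.2, -7.2, 2.9, 0, 0, 7.5, 1]]
[[-4.1, -6.8, 2.8, 0, 0, 7.5, 1], [-4.9, -6.2, 2.9, 0, 0, 7.5, 1], [-5.7, -5.5, 2.8, 0, 0, 7.5, 1], [-6.4, -4.7, 2.9, 0, 0, 7.5, 1], [-6.9, -3.8, 2.8, 0, 0, 7.4, 1]]
[[-7.3, -2.9, 2.9, 0, 0, 7.5, 1], [-7.7, -1.9, 2.8, 0, 0, 7.4, 1], [-7.8, -0.9, 2.9, 0, 0, 7.5, 1], [-7.9, 0.2, 2.8, 0, 0, 7.4, 1], [-7.8, 1.2, 2.9, 0, 0, 7.5, 1]]
[[-7.6, 2.2, 2.8, 0.1, -0.1, 7.4, 1], [-7.2, 3.1, 2.9, 0, 0, 7.5, 1], [-23.5, 14.7, 26.7, 0, 0, 0, 1], [-23.5, 14.7, 26.7, 0, 0, 0, 1], [-23.6, 14.7, 26.7, 0, 0, 0, 1]]
[[-23.5, 14.7, 26.6, 0, 0, 0, 1], [-23.6, 14.8, 26.7, 0, 0, 0, 1], [-23.5, 14.7, 26.6, 0, 0, 0, 1], [0, 0, 0, 0, 0, 0, 1], [0, 0, 0, 0, 0, 0, 1]]
```

View pics/c.png

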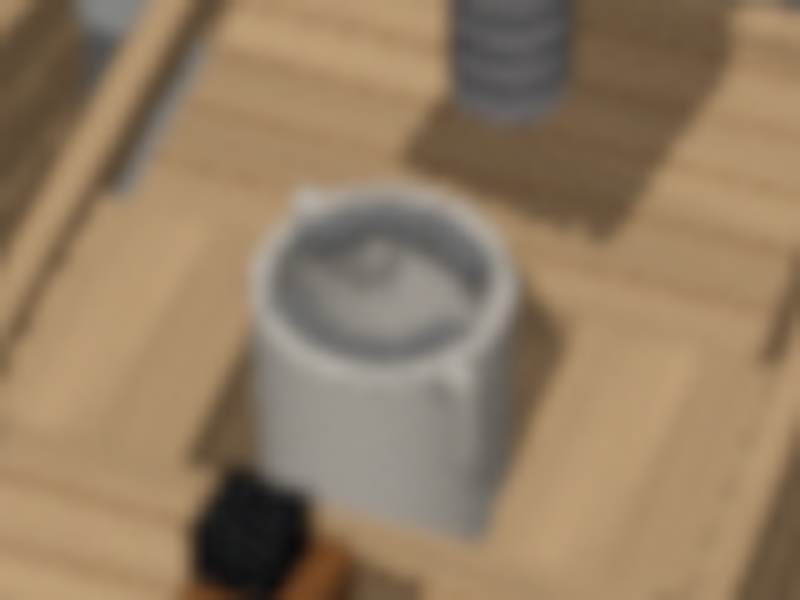

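The holder shows upright with nothing above the rim (0 points) and nothing fallen nearby, so the brush is inside. Now I'll fetch the cap with yaw -37°, which keeps joint 6 mid-range.

>>> apply_moves(motion=[[0.9, -7.8, 2.9, 0, 0, 7.5, 1], [-0.2, -7.9, 2.8, 0, 0, 7.5, 1], [-1.2, -7.8, 2.9, 0, 0, 7.5, 1], [-2.2, -7.6, 2.8, 0, 0, 7.5, 1], [-3.2, -7.2, 2.9, 0, 0, 7.5, 1]])

```text
time_s: 10.05
eef_pos: [0.5656, -0.0072, 0.3327]
orientation: [3.141, 0.0, 2.482]
ft_force: [0.0, 0.1, -0.2]
finger_gap: 0.087
gripper_force: 0.0
```

>>> apply_moves(motion=[[-4.1, -6.8, 2.8, 0, 0, 7.5, 1], [-4.9, -6.2, 2.9, 0, 0, 7.5, 1], [-5.7, -5.5, 2.8, 0, 0, 7.5, 1], [-6.4, -4.7, 2.9, 0, 0, 7.5, 1], [-6.9, -3.8, 2.8, 0, 0, 7.4, 1]])

```text
time_s: 10.55
eef_pos: [0.5611, -0.0466, 0.3184]
orientation: [3.141, -0.0, 1.829]
ft_force: [-0.1, 1.2, 0.5]
finger_gap: 0.0914
gripper_force: 0.0
```

>>> apply_moves(motion=[[-7.3, -2.9, 2.9, 0, 0, 7.5, 1], [-7.7, -1.9, 2.8, 0, 0, 7.4, 1], [-7.8, -0.9, 2.9, 0, 0, 7.5, 1], [-7.9, 0.2, 2.8, 0, 0, 7.4, 1], [-7.8, 1.2, 2.9, 0, 0, 7.5, 1]])

```text
time_s: 11.05
eef_pos: [0.5568, -0.0857, 0.3041]
orientation: [3.141, -0.0, 1.178]
ft_force: [0.4, 0.0, -1.1]
finger_gap: 0.0917
gripper_force: 0.0
```

>>> apply_moves(motion=[[-7.6, 2.2, 2.8, 0.1, -0.1, 7.4, 1], [-7.2, 3.1, 2.9, 0, 0, 7.5, 1], [-23.5, 14.7, 20, 0, 0, 0, 1], [-23.5, 14.7, 20, 0, 0, 0, 1], [-23.6, 14.7, 20, 0, 0, 0, 1]])

```text
time_s: 11.55
eef_pos: [0.5476, -0.1847, 0.2381]
orientation: [-3.141, 0.001, 0.924]
ft_force: [0.1, -0.4, 0.2]
finger_gap: 0.092
gripper_force: 0.0
```

>>> apply_moves(motion=[[-23.5, 14.7, 26.6, 0, 0, 0, 1], [-23.6, 14.8, 26.7, 0, 0, 0, 1], [-23.5, 14.7, 26.6, 0, 0, 0, 1], [0, 0, 0, 0, 0, 0, 1], [0, 0, 0, 0, 0, 0, 1]])

```text
time_s: 12.05
eef_pos: [0.54, -0.2667, 0.1585]
orientation: [-3.139, 0.001, 0.922]
ft_force: [-0.5, -0.5, 0.3]
finger_gap: 0.0919
gripper_force: 0.0
```

Run:
```python
from h import *
s=get_state();print(s['time_s'],s['joints'].round(2))
p,d=grab_frame('side');W=cloud('side',d)
q=W[(np.hypot(W[...,0]-.5415,W[...,1]+.266)<.06)&(W[...,2]>.05)&(W[...,2]<.1)]
if len(q)>20:
    b=q[q[:,2]>q[:,2].max()-.012];print(len(b),b.mean(0),cv2.minAreaRect((b[:,:2]*1000).astype(np.float32)))
plan([(np.r_[.5415,-.266,.049],down(-37))],1,lin=22)
```

```text
12.05 [-0.46  0.38  1.73 -0.    1.03  0.19]
104 [ 0.54279343 -0.26350871  0.07946869] ((543.341552734375, -264.3747863769531), (58.13259506225586, 19.745075225830078), 52.657474517822266)
[[0.1, 0.1, 18.4, 0, 0, 0, 1], [0.1, 0.1, 18.4, 0, 0, 0, 1], [0.1, 0.1, 18.4, 0, 0, 0, 1], [0.1, 0, 18.4, 0, 0, 0, 1], [0.1, 0.1, 18.5, 0, 0, -0.1, 1]]
[[0.2, 0, 18.4, 0, 0, 0, 1], [0, 0, 0, 0, 0, 0, 1], [0, 0, 0, 0, 0, 0, 1], [0, 0, 0, 0, 0, 0, 1], [0, 0, 0, 0, 0, 0, 1]]
```

>>> apply_moves(motion=[[1, 0.2, 25, 0, 0, 0, 1], [1, 0.3, 25, 0, 0, 0, 1], [0, 0, 25, 0, 0, 0, 1], [0, 0, 20, 0, 0, 0, 1], [0, 0, 14, 0, 0, 0, 1]])

```text
time_s: 12.6
eef_pos: [0.5431, -0.2642, 0.0503]
orientation: [3.141, 0.0, 0.924]
ft_force: [-0.1, -0.3, 0.7]
finger_gap: 0.0924
gripper_force: 0.0
```

>>> apply_moves(motion=[[0, 0, 0, 0, 0, 0, 1], [0, 0, 0, 0, 0, 0, 0], [0, 0, 0, 0, 0, 0, 0], [0, 0, 0, 0, 0, 0, 0], [0, 0, 0, 0, 0, 0, 0]])

```text
time_s: 13.1
eef_pos: [0.543, -0.2654, 0.0511]
orientation: [3.14, 0.0, 0.923]
ft_force: [0.5, 0.4, 0.6]
finger_gap: 0.0618
gripper_force: 0.0
```

>>> apply_moves(motion=[[0, 0, 0, 0, 0, 0, 0], [0, 0, 0, 0, 0, 0, 0], [0, 0, 0, 0, 0, 0, 0], [0, 0, 0, 0, 0, 0, 0], [0, 0, 0, 0, 0, 0, 0]])

```text
time_s: 13.6
eef_pos: [0.5425, -0.2651, 0.0503]
orientation: [-3.141, 0.0, 0.923]
ft_force: [-0.2, 0.9, 0.5]
finger_gap: 0.0218
gripper_force: 0.0
```

>>> apply_moves(motion=[[0, 0, 0, 0, 0, 0, 0], [0, 0, 0, 0, 0, 0, 0], [0, 0, 0, 0, 0, 0, 0], [0, 0, 0, 0, 0, 0, 0], [0, 0, 0, 0, 0, 0, 0]])

```text
time_s: 14.1
eef_pos: [0.5425, -0.2651, 0.0503]
orientation: [-3.141, 0.0, 0.923]
ft_force: [0.7, 0.4, -0.9]
finger_gap: 0.0158
gripper_force: 30.0
```

Gripped at 15.8 mm and 30 N. Lifting.

>>> apply_moves(motion=[[0, 0, -10, 0, 0, 0, 0], [0, 0, -30, 0, 0, 0, 0], [0, 0, -40, 0, 0, 0, 0], [0, 0, -40, 0, 0, 0, 0], [0, 0, -40, 0, 0, 0, 0]])

```text
time_s: 14.6
eef_pos: [0.5424, -0.265, 0.2127]
orientation: [3.141, 0.0, 0.923]
ft_force: [0.6, -0.1, -0.2]
finger_gap: 0.0157
gripper_force: 30.0
```

>>> apply_moves(motion=[[0, 0, -40, 0, 0, 0, 0], [0, 0, -30, 0, 0, 0, 0], [0, 0, -20, 0, 0, 0, 0], [0, 0, 0, 0, 0, 0, 0], [0, 0, 0, 0, 0, 0, 0]])

```text
time_s: 15.1
eef_pos: [0.5424, -0.265, 0.3002]
orientation: [3.141, 0.0, 0.923]
ft_force: [-0.7, 0.3, -1.5]
finger_gap: 0.0161
gripper_force: 30.0
```

Run:
```python
from h import *
s=get_state();print(s['time_s'],s['eef_pos'],s['finger_gap'])
plan([(np.r_[.571,.0132,.30],down(-64))],0,lin=35)
```

```text
15.1 [ 0.5424129  -0.26495798  0.30024411] 0.016083744001103413
[[29.9, -18.1, 0, 0, 0, 3.4, 0], [28.8, -19.9, 0, 0, 0, 3.4, 0], [27.5, -21.5, 0, 0, 0, 3.3, 0], [26.2, -23.1, 0, 0, 0, 3.4, 0], [24.8, -24.6, 0, 0, 0, 3.3, 0]]
[[23.4, -26, 0, 0, 0, 3.4, 0], [21.8, -27.3, 0.1, 0, 0, 3.3, 0], [20.1, -28.6, 0, 0, 0, 3.4, 0], [0, 0, 0, 0, 0, 0, 0], [0, 0, 0, 0, 0, 0, 0]]
```

>>> apply_moves(motion=[[29.9, -18.1, 0, 0, 0, 3.4, 0], [28.8, -19.9, 0, 0, 0, 3.4, 0], [27.5, -21.5, 0, 0, 0, 3.3, 0], [26.2, -23.1, 0, 0, 0, 3.4, 0], [24.8, -24.6, 0, 0, 0, 3.3, 0]])

```text
time_s: 15.6
eef_pos: [0.5595, -0.0898, 0.2982]
orientation: [-3.139, 0.003, 0.627]
ft_force: [0.4, 0.2, 0.0]
finger_gap: 0.0158
gripper_force: 30.0
```

>>> apply_moves(motion=[[23.4, -26, 0, 0, 0, 3.4, 0], [21.8, -27.3, 0.1, 0, 0, 3.3, 0], [20.1, -28.6, 0, 0, 0, 3.4, 0], [0, 0, 0, 0, 0, 0, 0], [0, 0, 0, 0, 0, 0, 0]])

```text
time_s: 16.1
eef_pos: [0.5704, 0.0135, 0.2985]
orientation: [-3.141, 0.003, 0.456]
ft_force: [-0.4, 1.2, -0.8]
finger_gap: 0.0159
gripper_force: 30.0
```

Run:
```python
from h import *
s=get_state();Rm=R.from_euler('xyz',s['orientation']).as_matrix();print(s['time_s'],s['eef_pos'],s['finger_gap'],np.degrees(s['orientation'][2])-90)
p,d=grab_frame('side');W=cloud('side',d);T=s['eef_pos']
m=(np.hypot(W[...,0]-T[0],W[...,1]-T[1])<.05)&(W[...,2]>T[2]-.045)&(W[...,2]<T[2]+.0)
q=(W[m]-T)*1000
for z in range(-45,0,5):
    k=q[(q[:,2]>=z)&(q[:,2]<z+5)]
    if len(k):print(z,len(k),k.min(0).round(1),k.max(0).round(1))
# fit disc circle R31 to rim points (z about -10): silhouettes
k=q[(q[:,2]>-16)&(q[:,2]<-6)]
from scipy.optimize import least_squares
o=k[np.hypot(k[:,0],k[:,1])>27][:,:2]
if len(o)>6:print(len(o),least_squares(lambda c:np.hypot(*(o-c).T)-31,[0,0],loss='soft_l1').x)
plan([(np.r_[.571,.0132,.23],down(-64))],0,lin=25)
```

```text
16.1 [0.57037663 0.01349642 0.29846418] 0.01592803219883659 -63.86975069715169
-35 5 [ -9.7   4.6 -34.4] [ -1.5  12.5 -31.4]
-30 1 [ -8.2  11.  -29.6] [ -8.2  11.  -29.6]
-15 18 [-30.  -12.5 -13. ] [ 20.   30.2 -10.4]
-10 135 [-30.8 -15.8 -10. ] [26.7 30.9 -5. ]
-5 98 [-28.9 -16.2  -5. ] [26.7 30.5 -0.2]
63 [ 0.9225177  -1.55317124]
[[0.3, -0.1, 22.9, 0, 0.1, 0, 0], [0.2, 0, 22.9, 0, 0, 0, 0], [0.3, -0.1, 23, 0, 0.1, 0.1, 0], [0, 0, 0, 0, 0, 0, 0], [0, 0, 0, 0, 0, 0, 0]]
```

Cap and holder agree within 1–2 mm. I'll nudge and lower until the lugs touch the collar.

>>> apply_moves(motion=[[1.3, -0.5, 20, 0, 0.1, 0, 0], [0, 0, 20, 0, 0, 0, 0], [0, 0, 17, 0, 0, 0, 0], [0, 0, 10, 0, 0, 0, 0], [0, 0, 5, 0, 0, 0, 0]])

```text
time_s: 16.65
eef_pos: [0.5715, 0.0131, 0.2269]
orientation: [-3.141, 0.0, 0.453]
ft_force: [0.1, 0.6, 0.0]
finger_gap: 0.0161
gripper_force: 30.0
```

>>> apply_moves(motion=[[0, 0, 2, 0, 0, 0, 0], [0, 0, 2, 0, 0, 0, 0], [0, 0, 1, 0, 0, 0, 0], [0, 0, 1, 0, 0, 0, 0], [0, 0, 0, 0, 0, 0, 0]])

```text
time_s: 17.15
eef_pos: [0.5723, 0.0142, 0.2223]
orientation: [3.141, -0.002, 0.454]
ft_force: [0.3, -0.1, -1.2]
finger_gap: 0.0154
gripper_force: 30.0
```

>>> apply_moves(motion=[[0, 0, 1, 0, 0, 0, 0], [0, 0, 1, 0, 0, 0, 0], [0, 0, 1, 0, 0, 0, 0], [0, 0, 0, 0, 0, 0, 0], [0, 0, 0, 0, 0, 0, 0]])

```text
time_s: 17.65
eef_pos: [0.5723, 0.0141, 0.2192]
orientation: [3.141, -0.001, 0.454]
ft_force: [0.4, 0.8, -0.1]
finger_gap: 0.0157
gripper_force: 30.0
```

>>> apply_moves(motion=[[0, 0, 1, 0, 0, 0, 0], [0, 0, 1, 0, 0, 0, 0], [0, 0, 0, 0, 0, 0, 0], [0, 0, 0, 0, 0, 0, 0], [0, 0, 0, 0, 0, 0, 0]])

```text
time_s: 18.15
eef_pos: [0.5726, 0.0141, 0.2186]
orientation: [3.141, -0.002, 0.454]
ft_force: [-3.5, -0.0, 11.4]
finger_gap: 0.0159
gripper_force: 30.0
```

Contact at z 0.2186 with 11 N: the lugs ride on the collar. Turning clockwise under light pressure.

>>> apply_moves(motion=[[-0.6, 0, 0, 0, 0, 2, 0], [0, 0, 0, 0, 0, 2, 0], [0, 0, 0, 0, 0, 2, 0], [0, 0, 0, 0, 0, 1, 0], [0, 0, 0, 0, 0, 0, 0]])

```text
time_s: 18.65
eef_pos: [0.5714, 0.0139, 0.2169]
orientation: [-3.141, -0.001, 0.331]
ft_force: [-0.4, -0.3, -0.4]
finger_gap: 0.0157
gripper_force: 30.0
```

>>> apply_moves(motion=[[0, 0, 0, 0, 0, 1, 0], [0, 0, 0, 0, 0, 1, 0], [0, 0, 0, 0, 0, 1, 0], [0, 0, 0, 0, 0, 0, 0], [0, 0, 0, 0, 0, 0, 0]])

```text
time_s: 19.15
eef_pos: [0.5716, 0.0139, 0.217]
orientation: [-3.141, -0.001, 0.279]
ft_force: [-0.5, -0.7, -0.9]
finger_gap: 0.0159
gripper_force: 30.0
```

The force vanished and z went below riding height, so the lugs are at the notch (bar at 16°). Pushing down.

>>> apply_moves(motion=[[0, 0, 2, 0, 0, 0, 0], [0, 0, 2, 0, 0, 0, 0], [0, 0, 2, 0, 0, 0, 0], [0, 0, 0, 0, 0, 0, 0], [0, 0, 0, 0, 0, 0, 0]])

```text
time_s: 19.65
eef_pos: [0.5716, 0.0138, 0.211]
orientation: [-3.141, -0.001, 0.279]
ft_force: [0.3, -0.6, 0.3]
finger_gap: 0.0158
gripper_force: 30.0
```

>>> apply_moves(motion=[[0, 0, 2, 0, 0, 0, 0], [0, 0, 2, 0, 0, 0, 0], [0, 0, 1.5, 0, 0, 0, 0], [0, 0, 1, 0, 0, 0, 0], [0, 0, 0, 0, 0, 0, 0]])

```text
time_s: 20.15
eef_pos: [0.5716, 0.0139, 0.2044]
orientation: [-3.141, -0.001, 0.279]
ft_force: [-0.9, -0.6, -0.8]
finger_gap: 0.0158
gripper_force: 30.0
```

>>> apply_moves(motion=[[0, 0, 1, 0, 0, 0, 0], [0, 0, 0.5, 0, 0, 0, 0], [0, 0, 0, 0, 0, 0, 0], [0, 0, 0, 0, 0, 0, 0], [0, 0, 0, 0, 0, 0, 0]])

```text
time_s: 20.65
eef_pos: [0.5718, 0.0139, 0.2042]
orientation: [3.142, -0.002, 0.279]
ft_force: [-2.6, -0.3, 8.3]
finger_gap: 0.016
gripper_force: 30.0
```

Seated at z 0.2042, 8 N, so the disc is on the rim. Turning clockwise about 45° to the stop.

>>> apply_moves(motion=[[0, 0, -1, 0, 0, 4, 0], [0, 0, 0, 0, 0, 5, 0], [0, 0, 0, 0, 0, 5, 0], [0, 0, 0, 0, 0, 5, 0], [0, 0, 0, 0, 0, 5, 0]])

```text
time_s: 21.15
eef_pos: [0.5718, 0.0138, 0.2042]
orientation: [-3.141, -0.001, -0.143]
ft_force: [-0.5, -0.3, 0.8]
finger_gap: 0.0159
gripper_force: 30.0
```

>>> apply_moves(motion=[[0, 0, 0, 0, 0, 5, 0], [0, 0, 0, 0, 0, 5, 0], [0, 0, 0, 0, 0, 4, 0], [0, 0, 0, 0, 0, 3, 0], [0, 0, 0, 0, 0, 0, 0]])

```text
time_s: 21.65
eef_pos: [0.5718, 0.0138, 0.2042]
orientation: [-3.141, -0.001, -0.437]
ft_force: [0.7, -0.5, -0.6]
finger_gap: 0.0159
gripper_force: 30.0
```

```bash
python3 -c "
from cell import *;import numpy as np
s=get_state();print(s['eef_pos'],np.degrees(s['orientation'][2]),s['torque'],s['ft_force'])"
```

```text
[0.57180576 0.013839   0.20423708] -25.059630773203907 [0.12790639 0.21471099 0.02982609] [ 0.72002161 -0.51757156 -0.56825346]
```

>>> apply_moves(motion=[[0, 0, 0, 0, 0, 2, 0], [0, 0, 0, 0, 0, 2, 0], [0, 0, 0, 0, 0, 1, 0], [0, 0, 0, 0, 0, 0, 0], [0, 0, 0, 0, 0, 0, 0]])

```text
time_s: 22.15
eef_pos: [0.5718, 0.0138, 0.2042]
orientation: [-3.141, -0.001, -0.523]
ft_force: [-0.3, -0.2, 1.5]
finger_gap: 0.0161
gripper_force: 30.0
```

```bash
python3 -c "
from cell import *;import numpy as np
s=get_state();print(s['eef_pos'],np.degrees(s['orientation'][2]),s['torque'],s['ft_force'])"
```

```text
[0.57177879 0.01382577 0.20423044] -29.94101427074797 [-0.07776091  0.21516583 -0.0047662 ] [-0.29931059 -0.18780057  1.45714514]
```

>>> apply_moves(motion=[[0, 0, 0, 0, 0, 1, 0], [0, 0, 0, 0, 0, 1, 0], [0, 0, 0, 0, 0, 1, 0], [0, 0, 0, 0, 0, 0, 0], [0, 0, 0, 0, 0, 0, 0]])

```text
time_s: 22.65
eef_pos: [0.5717, 0.0137, 0.2042]
orientation: [-3.141, -0.001, -0.576]
ft_force: [-0.7, -1.2, 2.1]
finger_gap: 0.016
gripper_force: 30.1
```

```bash
python3 -c "
from cell import *;import numpy as np
s=get_state();print(s['eef_pos'],np.degrees(s['orientation'][2]),s['torque'],s['ft_force'])"
```

```text
[0.57168644 0.01372073 0.20420014] -32.98149223295902 [-0.33653738  0.37119385  0.45823442] [-0.71792778 -1.22746764  2.10243721]
```

A moment of 0.46 N·m marks the stop. Releasing and withdrawing upward.

>>> apply_moves(motion=[[0, 0, 0, 0, 0, 0, 0.4], [0, 0, 0, 0, 0, 0, 0.4], [0, 0, 0, 0, 0, 0, 0.4], [0, 0, 0, 0, 0, 0, 0.4], [0, 0, 0, 0, 0, 0, 0.4]])

```text
time_s: 23.15
eef_pos: [0.5717, 0.0139, 0.2041]
orientation: [-3.14, -0.001, -0.576]
ft_force: [0.7, 0.4, -0.3]
finger_gap: 0.0368
gripper_force: 0.0
```

>>> apply_moves(motion=[[0, 0, -10, 0, 0, 0, 0.4], [0, 0, -30, 0, 0, 0, 0.4], [0, 0, -40, 0, 0, 0, 0.4], [0, 0, -40, 0, 0, 0, 0.4], [0, 0, 0, 0, 0, 0, 0.4]])

```text
time_s: 23.65
eef_pos: [0.5743, 0.0139, 0.3308]
orientation: [-3.135, -0.009, -0.576]
ft_force: [0.0, -0.0, -0.4]
finger_gap: 0.0369
gripper_force: 0.0
```

Run:
```python
from h import *
s=get_state();print(s['time_s'],s['eef_pos'])
p,d=grab_frame('side');W=cloud('side',d)
q=W[(np.hypot(W[...,0]-.571,W[...,1]-.0135)<.045)&(W[...,2]>.194)&(W[...,2]<.26)]
b=q[q[:,2]>q[:,2].max()-.012];print(len(q),len(b),q[:,2].max(),b.mean(0),cv2.minAreaRect((b[:,:2]*1000).astype(np.float32)))
save('f.png',cv2.resize(p[105:195,195:315],(800,600),interpolation=cv2.INTER_CUBIC))
```

```text
23.65 [0.57432351 0.01388782 0.33084329]
523 153 0.23861000217577932 [0.57055971 0.01713836 0.23372359] ((572.3977661132812, 15.03207015991211), (16.150569915771484, 56.91746520996094), 58.95291519165039)
```

View pics/f.png

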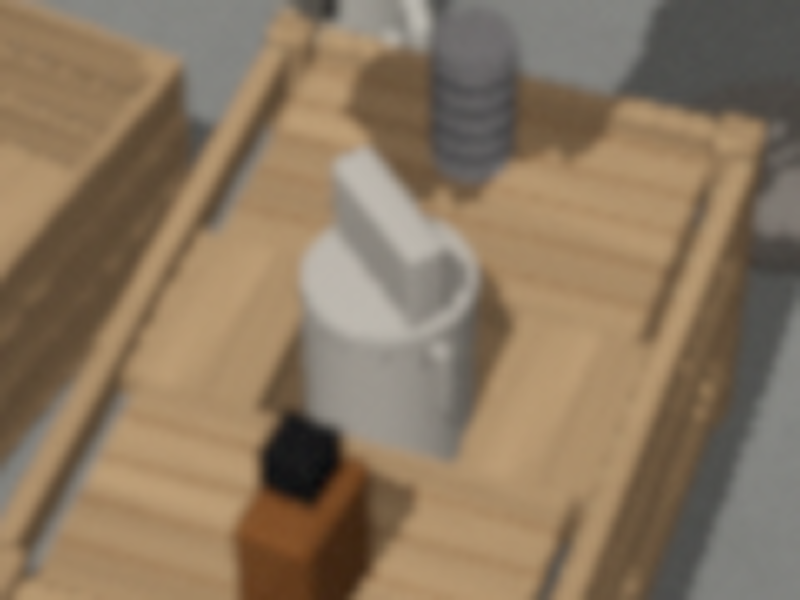

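The cap lies flat on the rim with its bar, running from (350,170) to (430,270), at -31°. That is in line with the rib at (440,350), and the bystanders stand undisturbed. Handing in.

```bash
python3 -c "
from cell import *;print(hand_in())"
```

```text
the job is handed in; nothing more can be done
None
```

I put the white toothbrush head first into the holder, seated the cap flat on the rim and turned it clockwise to the stop. The grip bar is in line with the ribs to about 1.5°, and I handed the job in at about 24 s. The result hasn't come back, and the brush inside the holder was never seen directly, only inferred from nothing sticking out above the rim.

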